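# Unblock the belt tensioner and hold its idler arm back

### The arm

A 7-joint arm with a two-finger parallel gripper is mounted at the origin on a cart in front of the work surface, level with it; the furniture and walls round the work are solid. World frame = base frame: x ahead of the robot, y to its left, z up, the work surface at z = 0. Lengths are in m, angles in rad, forces in N, time in s.
With the tool pointing down it reaches from about 0.4 to 0.85 m from the base axis. Payload 10.4 kg.
Tool frame: the origin (TCP) lies midway between the tips of the shut fingers; the grasp point (between the pads) lies 19 mm behind it; z points along the fingers, y is the line along which they close (so a half turn about z gives the same grasp; the last joint's range is limited). The gripper opens to 85 mm and grips with 20 to 120 N. Pads are 22 mm wide; open, the fingers measure 114 mm over their backs; the gripper's body (76 mm by 85 mm) begins 54 mm behind the grasp point. The pads swing forward as they close: fully open they stand 13 mm farther back than shut.
Start: joints at [1.24, 0.332, -0.065, 1.46, 0.022, 1.35, -0.088], TCP at [0.189, -0.596, 0.231] pointing down, gripper open.
Joint ranges: [-2.6, 2.6], [-0.5, 2.12], [-1.47, 1.34], [0.16, 2.42], [-1.27, 4.41], [0.06, 2.06], [-2.6, 2.6]. Speed limits (rad/s): [2.22, 2.22, 2.79, 2.79, 3.14, 3.14, 3.14].

### API

Orientations are given as a 3x3 rotation matrix whose columns are the frame's x, y, z axes.
In Python, from cell import * gives the robot as it stands.
- The arm moves only by the shell command python3 -m creep 'ROWS'. ROWS is JSON, a list of rows, each an object with "translation": the shift along the world's x, y, z in mm, a list of three; "twist": the turn about the world's z in degrees; "gripper": the opening, from 0 (shut) to 1 (fully open). In form: [{"translation": [x, y, z], "twist": twist, "gripper": gripper}, ...]. A call has exactly 10 rows; each row is the pose to reach, as a shift and turn from the pose commanded when the call began; what a row does not reach only later rows make up. A row lasts 1/10 s, in which the tool goes at most 50 mm and 8.59 degrees, less where a joint would pass 70% of its speed; a pose out of reach is approached as far as the arm can. A call with a gripper value outside its range is refused whole. The fingers move at their own pace and stop on an object; the grip force is fixed at half the most. Time passes only in rows, so rows that repeat a pose let the fingers close, or fill a call up. It gives the time, the measured TCP pose, the force, the opening and the grip force at its end, in the units of the state.
- get_obs(): the state, without advancing time (a new reading comes with each control period).
- read_camera(name): name is "scene" or "top" or "wrist"; returns the picture (400x640x3 uint8, red, green, blue); there is no depth.
- camera_params(name): a dict with "intrinsics" (3x3 intrinsics, pixels), "R" (3x3) and "t" (3): a world point X has camera coordinates R X + t; the wrist camera has in their place "tool_from_camera" (4x4, takes a point from camera to tool coordinates, whose origin is the TCP and whose axes are the flange's). Camera axes: x right, y down, z forward; pixel columns grow to the right and rows downward; lengths in m; the calibration is good to about 2 mm. A picture is of the moment at which its call begins: read the wrist's pose just before it. camera_params takes no time and is no camera call.
- job_done(): hands the job in; it is judged then, once.
The state is a dict: "time": time; "joint_pos": joint angles; "dq": joint speeds; "tau": joint torques, N m; "eef_pos": TCP position; "eef_rot": TCP orientation; "force": force on the tool from outside, world axes, zero at the start; "wrist_torque": the same for the moment, N m; "grip_width": finger opening in m; "gripper_force": force on a finger pad.
Only numpy, scipy, OpenCV 4.12 (cv2) and the standard library are available. Lean on these libraries where they do the work, as an engineer would, in place of code of your own. Each camera call takes 0.05 s, during which the arm holds its last target. There are 200 camera calls.

### The job

Take the wooden chock out from behind the yellow tensioner arm and stand it upright on the bare bench top, off the green base plate. Then push the sprung arm back by its black idler roller, past the click of the ratchet and on until the arm rests against its rubber stop, and finish holding it there against the spring with the fingers, so that a belt can be slipped on; do not let go. Leave the bell, the screwdriver and the nut where they are.

Things in the scene. Friction and masses are not known exactly. Their poses are not given: they have to be found in the camera images.
- tensioner: belt tensioner fixed to the bench. Green plate 10 mm thick: x -85 to 85 mm, y -180 to 107 mm (below y = -37 mm only x -55 to 55). Origin: on the bench under the plate; z up. Parts on it stand no higher than 48 mm above the bench, save the idler roller (102), the pivot with its spring (70) and the red pawl knob (56). Place and yaw vary
- pivot (a point): on the upright hinge axis of the arm, 46 mm above the bench, at (0, -90) mm of the tensioner's frame
- stop_top (a point): centre of the top of the black rubber stop post, 20 mm across, 45 mm above the bench, at (67, 15) mm of the tensioner's frame; the arm comes to rest against it
- idler_arm (a joint): angle q of the yellow sprung arm (22 mm wide, top 42 mm above the bench), rad: 0 at rest, 0.75 at the rubber stop; grows clockwise seen from above. Idler axis in the tensioner's frame: pivot + 170 mm * (-sin(0.35-q), cos(0.35-q)), so it swings to +x. Force at the idler 5 N at rest to 11 N at the stop, plus about 2 N at the tooth (q 0.2 to 0.5). Let go beyond 0.6 it is caught at 0.54
- idler_top (a point): centre of the top of the black idler roller at the arm's end, 100 mm above the bench: upright cylinder 36 mm in diameter, fixed to the arm, from 46 to 100 mm above the bench, on a steel flange 44 mm across (42 to 46 mm). Can be gripped from above or pushed from the side
- pawl (a joint): sprung pawl slider at the hub of the arm, m: 0 when home, pushed out to about 0.011 while it rides over the ratchet tooth, snaps back to 0 (the click) when the arm passes about 0.5 rad
- chock: hardwood block 46 x 38 x 76 mm, about 0.09 kg, standing on end on the plate between the yellow arm and the rubber stop, so the arm cannot be pushed back. Its y axis (76 mm) points up; x along the 46 mm, z along the 38 mm. Origin: middle of a 46 x 76 mm side face, the block reaches 38 mm from it along +z
- chock_top (a point): centre of the chock's top face: 86 mm above the bench as it stands on the plate, 76 mm when it stands on the bench
- small_bell: bystander: small copper-brown cow bell lying flat, 88 x 82 x 53 mm, origin under its middle
- screwdriver: bystander: screwdriver with a yellow handle, 194 mm long along its x, 28 mm thick, origin under its middle
- nut: bystander: big hexagon steel nut, 30 x 34 x 14 mm, origin under its middle
There are look-alikes about, which are no part of the job. There is more than one size of the chock; the job needs the smaller.

How it is judged:
On the way, in this order (a step that is already met when the one before it is completed fails the run):
1. the chock stands upright on the bench top, off the base plate, let go, with the arm not yet pushed past its ratchet (height (world z) of chock_top between 0.07 and 0.081 m and angle between chock's own y axis and vertical below 0.12 rad and contact force between the fingers and chock below 0.1 N and linear speed of chock below 0.03 m/s and value of joint idler_arm below 0.5 rad), for 0.2 s.
2. the arm is pushed past the click: beyond 0.62 rad with the pawl snapped home behind the tooth (value of joint idler_arm above 0.62 rad and value of joint pawl below 0.003 m), for 0.1 s.
At the end, for the whole second after the job is handed in: the fingers hold the arm back against the spring (contact over 3 N), at the stop or within 0.06 rad of it (over 0.69 rad, about 10 mm at the roller) and at rest, with the pawl home behind the tooth; the chock stands upright (within 0.12 rad) and still on the bench, let go, not touching the tensioner (height (world z) of chock_top between 0.07 and 0.081 m and angle between chock's own y axis and vertical below 0.12 rad and contact force between the fingers and chock below 0.1 N and linear speed of chock below 0.03 m/s and value of joint idler_arm above 0.69 rad and velocity of joint idler_arm below 0.1 rad/s and value of joint pawl below 0.003 m and contact force between the fingers and tensioner above 3 N and contact force between chock and tensioner below 0.1 N); the arm keeps its last pose, push and grip.
It fails at once if the cow bell is disturbed (moved over 25 mm) (distance of small_bell from where it was at the start of the episode above 0.025 m).
It fails at once if the screwdriver is disturbed (moved over 25 mm) (distance of screwdriver from where it was at the start of the episode above 0.025 m).
It fails at once if the big nut is disturbed (moved over 25 mm) (distance of nut from where it was at the start of the episode above 0.025 m).
It also fails if it takes over 48 s, if anything falls off the work surface, if the arm or the gripper's body presses on something with over 40 N, if the wrist force passes 120 N, or if a joint passes its speed limit or range.

## Working session

There is one attempt and no reset: what is moved stays moved. The work goes in short steps, Python scripts to look and compute and a shell command to move; the robot and the scene stay as the last step left them, time stands still between calls to the robot, and variables do not carry over. Pictures are saved under pics/ and viewed, at most 10 in all, crops included, and the job is handed in when it is done.

```bash
mkdir -p pics; ls; python3 - <<'E'
from cell import *
import cv2,numpy as np
for n in ["scene","top"]:
    im=read_camera(n); cv2.imwrite(f"pics/{n}0.png",im[:,:,::-1])
    p=camera_params(n); print(n,np.round(p["intrinsics"],1).tolist(),np.round(p["R"],3).tolist(),np.round(p["t"],3))
o=get_obs(); print(o["time"],o["eef_pos"],np.round(o["eef_rot"],3).tolist(),o["grip_width"])
print(camera_params("wrist"))
E
```

```text
pics
scene [[409.4, 0.0, 329.0], [0.0, 409.4, 199.6], [0.0, 0.0, 1.0]] [[-0.894, -0.448, 0.014], [-0.23, 0.433, -0.872], [0.384, -0.782, -0.49]] [0.432 0.226 0.918]
top [[420.5, 0.0, 314.2], [0.0, 420.5, 200.5], [0.0, 0.0, 1.0]] [[0.029, -1.0, 0.006], [-0.991, -0.03, -0.13], [0.13, -0.003, -0.991]] [-0.073  0.503  0.954]
0.1 [ 0.18926786 -0.59530815  0.23060254] [[0.953, 0.303, -0.0], [0.303, -0.953, 0.001], [-0.0, -0.001, -1.0]] 0.08516433717487779
{'intrinsics': array([[355.52235177,   0.        , 320.36444307],
       [  0.        , 355.52235177, 200.66995595],
       [  0.        ,   0.        ,   1.        ]]), 'tool_from_camera': array([[ 2.92937638e-03, -9.61947076e-01, -2.73220133e-01,
         6.90125528e-02],
       [ 9.99995554e-01,  2.97032162e-03,  2.63784235e-04,
         1.08045210e-04],
       [ 5.57805193e-04, -2.73219691e-01,  9.61951501e-01,
        -1.42490179e-01],
       [ 0.00000000e+00,  0.00000000e+00,  0.00000000e+00,
         1.00000000e+00]])}
```

View pics/scene0.png

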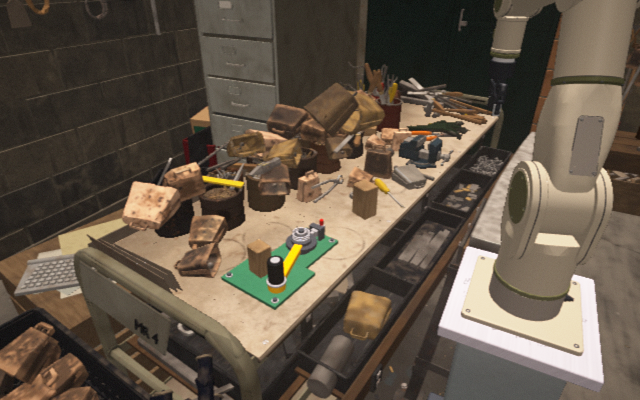

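View pics/top0.png

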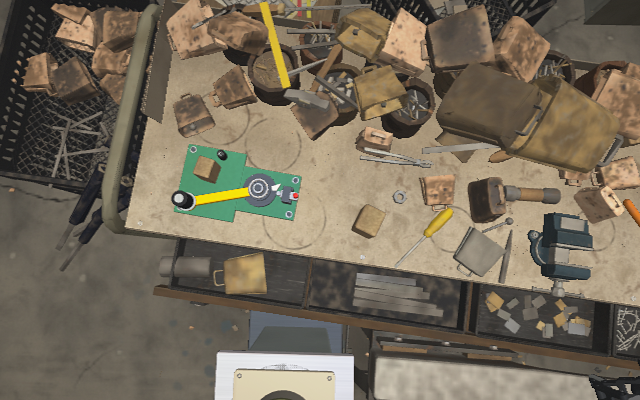

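The scene shows a small wooden block standing on the green plate (top view (205,168), scene (259,258)) and a bigger block on the bare bench (top (368,220), scene (365,198)). Other things that could be mistaken for it are the tan boxes in the tray (top (245,273)) and the copper bells (top (235,85) and (190,115)). I choose the block on the plate at (205,168), between the yellow arm and the black stop (222,155). Next is a close crop to check it.

```bash
cat > h.py <<'E'
from cell import *
import numpy as np,cv2
def ray(n,uv,T=None):
    p=camera_params(n);K=p["intrinsics"]
    d=np.linalg.solve(K,np.array([uv[0],uv[1],1.]))
    if n=="wrist":
        M=T@p["tool_from_camera"]; return M[:3,3],M[:3,:3]@d
    R,t=p["R"],p["t"]; return -R.T@t,R.T@d
def on(n,uv,z,T=None):
    c,d=ray(n,uv,T); return c+d*(z-c[2])/d[2]
def tri(rs):
    A=sum(np.eye(3)-np.outer(d,d)/(d@d) for c,d in rs)
    b=sum((np.eye(3)-np.outer(d,d)/(d@d))@c for c,d in rs)
    return np.linalg.solve(A,b)
def proj(n,X,T=None):
    p=camera_params(n)
    if n=="wrist":
        M=np.linalg.inv(T@p["tool_from_camera"]); c=M[:3,:3]@X+M[:3,3]
    else: c=p["R"]@X+p["t"]
    c=p["intrinsics"]@c; return c[:2]/c[2]
def tool(o):
    T=np.eye(4);T[:3,:3]=o["eef_rot"];T[:3,3]=o["eef_pos"];return T
E
python3 - <<'E'
from h import *
t=cv2.imread("pics/top0.png");s=cv2.imread("pics/scene0.png")
a=cv2.resize(t[135:235,165:309],(800,556),interpolation=cv2.INTER_CUBIC)
cv2.imwrite("pics/ctop.png",a)
b=cv2.resize(s[210:310,215:359],(800,556),interpolation=cv2.INTER_CUBIC)
cv2.imwrite("pics/csc.png",b)
hsv=cv2.cvtColor(t,cv2.COLOR_BGR2HSV)
g=cv2.inRange(hsv,(65,120,50),(90,255,255))
c=max(cv2.findContours(g,0,2)[0],key=cv2.contourArea)
print(cv2.approxPolyDP(cv2.convexHull(c),2,True)[:,0].tolist())
for q in cv2.approxPolyDP(cv2.convexHull(c),2,True)[:,0]: print(q,np.round(on("top",q,.01),3))
print("pivot",on("top",(260,188),.07),"roller",on("top",(181,199),.1),"stop",on("top",(222,155),.045),"chock",on("top",(206,167),.086))
E
```

```text
[[295, 202], [292, 219], [236, 209]]
[295 202] [ 0.503 -0.012  0.01 ]
[292 219] [ 0.462 -0.006  0.01 ]
[236 209] [0.482 0.128 0.01 ]
pivot [0.52529015 0.06563895 0.07      ] roller [0.49100536 0.2329533  0.1       ] stop [0.60494224 0.16163605 0.045     ] chock [0.56667959 0.18661253 0.086     ]
```

View pics/ctop.png

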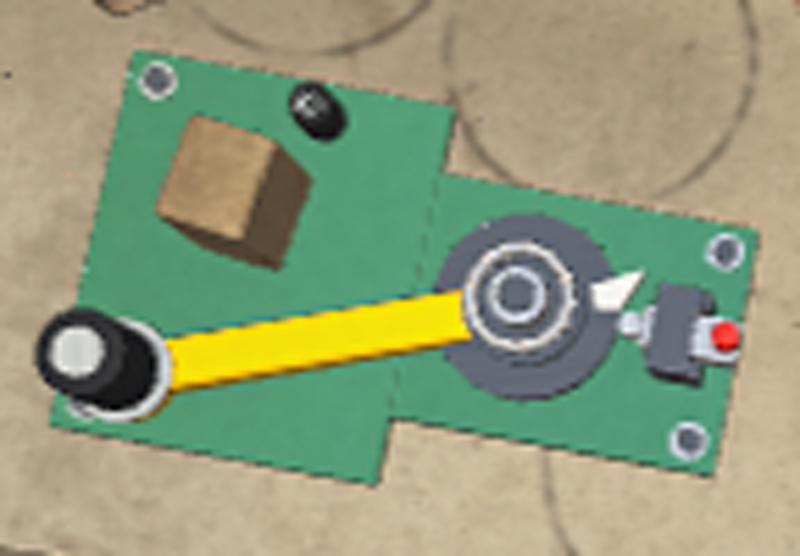

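View pics/csc.png

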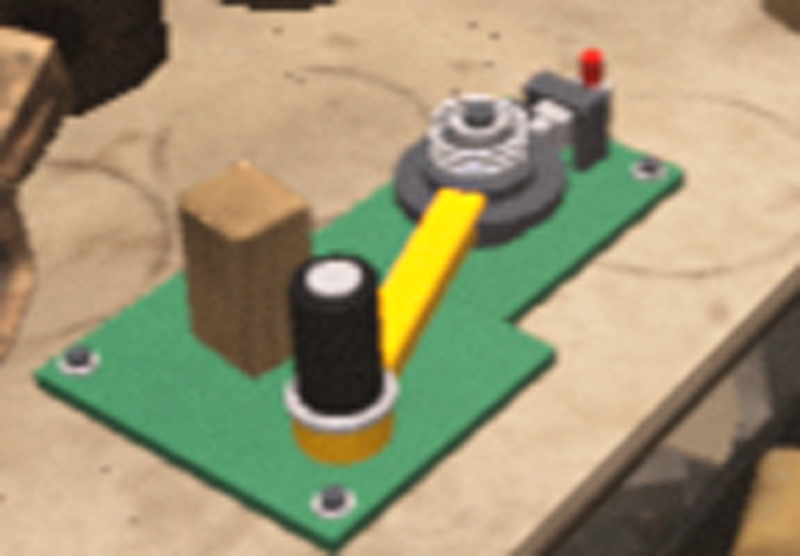

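Top crop: the block's top face has corners (190,117), (277,147), (243,237) and (157,210). The idler is at (77,352), the stop at (312,105), and the plate corners and screws are visible. Scene crop: the block stands on the plate with its top face at (180,207), (243,160), (312,205) and (240,242). This is the smaller chock, between the arm and the stop.

```bash
python3 - <<'E'
from h import *
ft=lambda p:(165+(p[0]+.5)/5.556-.5,135+(p[1]+.5)/5.56-.5)
fs=lambda p:(215+(p[0]+.5)/5.556-.5,210+(p[1]+.5)/5.56-.5)
def T2(a,b): return np.round(tri([ray("top",ft(a)),ray("scene",fs(b))])*1000,1)
C=[T2(a,b) for a,b in zip([(190,117),(277,147),(243,237),(157,210)],[(180,207),(243,160),(312,205),(240,242)])]
print("chock corners",C,"mean",np.mean(C,0))
C=np.array(C); e=C-np.roll(C,-1,0); print([ (round(np.linalg.norm(v[:2]),1),round(np.degrees(np.arctan2(v[1],v[0])),1)) for v in e])
print("roller",T2((77,352),(334,279)),"pivotcap",T2((514,294),(480,112)),"screwTL",T2((157,80),(78,358)),"screwBR",T2((688,440),(648,168)),"knob",T2((725,336),(592,55)))
# plate fit
loc=np.array([(85,107),(85,-37),(55,-180),(-55,-180),(-85,-37)])/1000
pix=[(137,50),(455,106),(760,232),(712,476),(378,485)]
W=np.array([on("top",ft(p),.01)[:2] for p in pix])
lc=loc.mean(0);wc=W.mean(0);U,_,Vt=np.linalg.svd((loc-lc).T@(W-wc));R=Vt.T@U.T
t=wc-R@lc;print("yaw",np.degrees(np.arctan2(R[1,0],R[0,0])),"t",t,"res",np.round((loc@R.T+t-W)*1000,1).tolist())
f=lambda p:np.round((R@(np.array(p)/1000)+t)*1000,1)
print("pivot",f((0,-90)),"stop",f((67,15)))
for q in (0,.5,.75): print(q,f((-170*np.sin(.35-q),-90+170*np.cos(.35-q))))
print("stop meas",on("top",ft((308,98)),.045)*1000,"cornBL",f((-85,107)))
print([ (n,np.round(on("top",p,.0)*1000)) for n,p in dict(bigblock=(368,220),bell=(440,190),nut=(400,197),sd1=(400,262),sd2=(455,208)).items()])
E
```

```text
chock corners [array([593.3, 206. ,  79.5]), array([583.5, 170.2,  83.5]), array([544.3, 181.1,  81. ]), array([554.7, 216.6,  81.7])] mean [568.95  193.475  81.425]
[(np.float64(37.1), np.float64(74.7)), (np.float64(40.7), np.float64(-15.5)), (np.float64(37.0), np.float64(-106.3)), (np.float64(40.0), np.float64(164.6))]
roller [493.6 238.9 100. ] pivotcap [526.5  72.4  68.8] screwTL [626.1 241.   12.1] screwBR [474.8   2.6  11.6] knob [514.  -13.6  55.1]
yaw -8.718954534288443 t [0.54003168 0.1596695 ] res [[1.1, 1.6], [0.0, 0.1], [0.7, -1.2], [-1.0, -1.6], [-0.8, 1.2]]
pivot [526.4  70.7] stop [608.5 164.3]
0 [493.  237.4]
0.5 [577. 233.]
0.75 [615.6 215.4]
stop meas [611.48733955 166.65726375  45.        ] cornBL [472.2 278.3]
[('bigblock', array([ 466., -189.,    0.])), ('bell', array([ 545., -364.,    0.])), ('nut', array([ 525., -267.,    0.])), ('sd1', array([ 368., -267.,    0.])), ('sd2', array([ 502., -400.,    0.]))]
```

Tensioner yaw is about -8.7°, and the chock's centre is about (569,193), top at 82 to 86 mm. Its 38 mm side lies along 75°. Moving over it now.

```bash
python3 -m creep '[{"translation":[21,44,0],"twist":8,"gripper":1},{"translation":[42,87,0],"twist":16,"gripper":1},{"translation":[63,131,0],"twist":24,"gripper":1},{"translation":[84,174,0],"twist":32,"gripper":1},{"translation":[105,218,0],"twist":40,"gripper":1},{"translation":[126,261,0],"twist":48,"gripper":1},{"translation":[147,305,0],"twist":56,"gripper":1},{"translation":[168,348,0],"twist":64,"gripper":1},{"translation":[189,392,0],"twist":72,"gripper":1},{"translation":[210,435,0],"twist":80,"gripper":1}]'
python3 -m creep '[{"translation":[18,38,0],"twist":7,"gripper":1},{"translation":[36,76,0],"twist":14,"gripper":1},{"translation":[54,114,0],"twist":22,"gripper":1},{"translation":[72,152,0],"twist":29,"gripper":1},{"translation":[90,190,0],"twist":37,"gripper":1},{"translation":[108,228,0],"twist":44,"gripper":1},{"translation":[126,266,0],"twist":52,"gripper":1},{"translation":[144,304,0],"twist":60,"gripper":1},{"translation":[160,335,0],"twist":65,"gripper":1},{"translation":[170,353,0],"twist":67.4,"gripper":1}]'
python3 - <<'E'
from h import *
o=get_obs();im=read_camera("wrist");T=tool(o)
print(o["time"],o["eef_pos"],np.round(o["joint_pos"],2),np.degrees(np.arctan2(o["eef_rot"][1,1],o["eef_rot"][0,1])))
np.save("T1.npy",T)
cv2.imwrite("pics/w1.png",im[:,:,::-1])
E
```

```text
time: 1.1
eef_pos: [0.3996, -0.1587, 0.2313]
eef_rot: [[-0.138, 0.99, 0.0], [0.99, 0.138, -0.0], [-0.0, -0.0, -1.0]]
force: [0.6, -0.2, -0.2]
grip_width: 0.0853
gripper_force: 0.0
time: 2.1
eef_pos: [0.5694, 0.1952, 0.2306]
eef_rot: [[-0.968, 0.253, -0.001], [0.253, 0.968, 0.001], [0.002, 0.001, -1.0]]
force: [0.3, -0.2, -0.0]
grip_width: 0.0855
gripper_force: 0.0
2.1 [0.56942349 0.19523701 0.23064999] [ 0.28  0.42 -0.89  1.49  0.32  1.39  0.68] 75.36646531367751
```

View pics/w1.png

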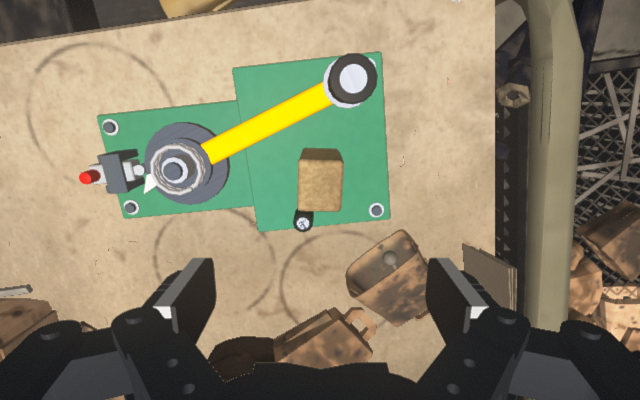

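The wrist view shows the chock's top face at about (302,161), (343,161), (341,212) and (298,210). The roller top is at (350,79) and the stop at (303,222). There is a bell near (388,262) beyond the plate.

```bash
python3 - <<'E'
from h import *
T=np.load("T1.npy")
im=cv2.imread("pics/w1.png")
ft=lambda p:(165+(p[0]+.5)/5.556-.5,135+(p[1]+.5)/5.56-.5)
w=[(302,161),(343,161),(341,212),(298,210)]
# wrist x right = +y tool..., map corners by order
P=[on("wrist",p,.086,T)*1000 for p in w];print(np.round(P,1),np.mean(P,0))
tp=[(243,237),(157,210),(190,117),(277,147)]
print([np.round(tri([ray("wrist",a,T),ray("top",ft(b))])*1000,1) for a,b in zip(w,tp)])
print("roller",tri([ray("wrist",(352,77),T),ray("top",ft((77,352)))])*1000, on("wrist",(352,77),.1,T)*1000)
print("stop",on("wrist",(303,222),.045,T)*1000)
for p in [(410,230),(350,270),(375,320)]: print("bell",on("wrist",p,.05,T)*1000)
print("place",proj("wrist",np.array([.64,.05,0]),T),proj("top",np.array([.64,.05,0.])))
hsv=cv2.cvtColor(im[145:225,285:360],cv2.COLOR_BGR2HSV)
m=cv2.inRange(hsv,(8,60,120),(22,200,255));c=max(cv2.findContours(m,0,2)[0],key=cv2.contourArea)
r=cv2.minAreaRect(c);print(r,cv2.boxPoints(r)+[285,145], on("wrist",(r[0][0]+285,r[0][1]+145),.086,T)*1000)
E
```

```text
[[544.7 186.4  86. ]
 [553.  218.8  86. ]
 [594.9 207.   86. ]
 [584.1 172.2  86. ]] [569.19828192 196.08867546  86.        ]
[array([547.3, 184.8,  67.1]), array([555.7, 219. ,  72.9]), array([595. , 206.4,  80.9]), array([584.5, 170.9,  78.2])]
roller [492.77291437 238.75946425 100.71489439] [492.34488251 239.1266192  100.        ]
stop [608.83131925 167.90098445  45.        ]
bell [641.01865483 266.66196463  50.        ]
bell [667.9209326  200.74970124  50.        ]
bell [730.35309217 212.93917458  50.        ]
place [212.38458948 258.45272315] [271.93212468 146.81900038]
((35.0, 39.5), (51.0, 44.0), 90.0) [[298. 159.]
 [342. 159.]
 [342. 210.]
 [298. 210.]] [567.35304979 195.72387831  86.        ]
```

```bash
python3 -m creep '[{"translation":[0,0,-40],"twist":0,"gripper":1},{"translation":[0,0,-80],"twist":0,"gripper":1},{"translation":[0,0,-120],"twist":0,"gripper":1},{"translation":[0,0,-150],"twist":0,"gripper":1},{"translation":[0,0,-175],"twist":0,"gripper":1},{"translation":[0,0,-190],"twist":0,"gripper":1},{"translation":[0,0,-190],"twist":0,"gripper":1},{"translation":[0,0,-190],"twist":0,"gripper":0.7},{"translation":[0,0,-190],"twist":0,"gripper":0.5},{"translation":[0,0,-190],"twist":0,"gripper":0.2}]'
python3 -m creep '[{"translation":[0,0,0],"twist":0,"gripper":0.2},{"translation":[0,0,0],"twist":0,"gripper":0.2},{"translation":[0,0,0],"twist":0,"gripper":0.2},{"translation":[0,0,0],"twist":0,"gripper":0.2},{"translation":[0,0,0],"twist":0,"gripper":0.2},{"translation":[0,0,5],"twist":0,"gripper":0.2},{"translation":[0,0,15],"twist":0,"gripper":0.2},{"translation":[0,0,30],"twist":0,"gripper":0.2},{"translation":[0,0,50],"twist":0,"gripper":0.2},{"translation":[0,0,70],"twist":0,"gripper":0.2}]'
```

```text
time: 3.15
eef_pos: [0.5701, 0.1926, 0.0427]
eef_rot: [[-0.966, 0.258, 0.002], [0.258, 0.966, 0.001], [-0.002, 0.001, -1.0]]
force: [-0.3, -0.5, -0.7]
grip_width: 0.044
gripper_force: 0.0
time: 4.15
eef_pos: [0.5694, 0.1925, 0.1132]
eef_rot: [[-0.966, 0.258, 0.0], [0.258, 0.966, 0.0], [-0.0, 0.0, -1.0]]
force: [-0.5, 0.0, -0.8]
grip_width: 0.0379
gripper_force: 59.9
```

```bash
python3 -m creep '[{"translation":[10,-20,0],"twist":0,"gripper":0.2},{"translation":[25,-50,0],"twist":0,"gripper":0.2},{"translation":[42,-85,0],"twist":0,"gripper":0.2},{"translation":[58,-117,0],"twist":0,"gripper":0.2},{"translation":[68,-136,0],"twist":0,"gripper":0.2},{"translation":[71,-143,0],"twist":0,"gripper":0.2},{"translation":[71,-143,-20],"twist":0,"gripper":0.2},{"translation":[71,-143,-45],"twist":0,"gripper":0.2},{"translation":[71,-143,-65],"twist":0,"gripper":0.2},{"translation":[71,-143,-74],"twist":0,"gripper":0.2}]'
python3 - <<'E'
from h import *
o=get_obs();im=read_camera("wrist");print(o["eef_pos"])
im2=read_camera("scene")
cv2.imwrite("pics/p1.png",np.vstack([im[:300,:,::-1],cv2.resize(im2[190:310,200:456],(640,300))[:,:,::-1]]))
E
```

```text
time: 5.15
eef_pos: [0.6391, 0.0506, 0.0362]
eef_rot: [[-0.966, 0.257, -0.002], [0.257, 0.966, 0.001], [0.002, 0.0, -1.0]]
force: [-0.2, 0.5, -1.5]
grip_width: 0.0377
gripper_force: 60.0
[0.63911015 0.05062213 0.03623603]
```

View pics/p1.png

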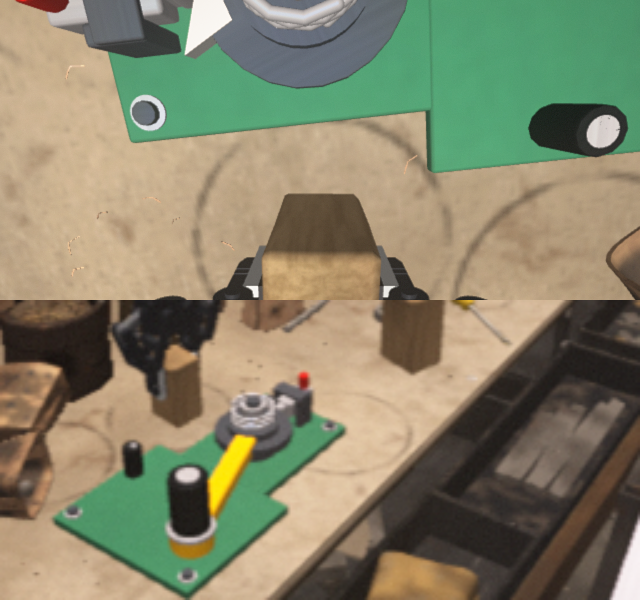

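The chock is gripped and hanging just above bare bench beside the plate (wrist (320,240), panel scene (178,390)). It is clear of the plate, so I lower gently and release.

```bash
python3 -m creep '[{"translation":[0,0,-1],"twist":0,"gripper":0.2},{"translation":[0,0,-2],"twist":0,"gripper":0.2},{"translation":[0,0,-3],"twist":0,"gripper":0.2},{"translation":[0,0,-4],"twist":0,"gripper":0.2},{"translation":[0,0,-4],"twist":0,"gripper":0.2},{"translation":[0,0,-5],"twist":0,"gripper":0.2},{"translation":[0,0,-5],"twist":0,"gripper":0.2},{"translation":[0,0,-5],"twist":0,"gripper":0.2},{"translation":[0,0,-5],"twist":0,"gripper":0.2},{"translation":[0,0,-5],"twist":0,"gripper":0.2}]'
```

```text
time: 6.25
eef_pos: [0.6406, 0.0494, 0.0327]
eef_rot: [[-0.966, 0.258, 0.0], [0.258, 0.966, 0.0], [-0.0, 0.0, -1.0]]
force: [-1.8, -0.2, 5.3]
grip_width: 0.0379
gripper_force: 60.5
```

```bash
python3 -m creep '[{"translation":[0,0,0],"twist":0,"gripper":0.6},{"translation":[0,0,0],"twist":0,"gripper":0.8},{"translation":[0,0,0],"twist":0,"gripper":0.9},{"translation":[0,0,0],"twist":0,"gripper":0.9},{"translation":[0,0,0],"twist":0,"gripper":0.9},{"translation":[0,0,0],"twist":0,"gripper":0.9},{"translation":[0,0,0],"twist":0,"gripper":0.9},{"translation":[0,0,15],"twist":0,"gripper":0.9},{"translation":[0,0,40],"twist":0,"gripper":0.9},{"translation":[0,0,80],"twist":0,"gripper":0.9}]'
python3 - <<'E'
from h import *
o=get_obs();im2=read_camera("scene");im=read_camera("top")
print(np.round(o["joint_pos"],2),o["eef_pos"])
cv2.imwrite("pics/p2.png",np.vstack([cv2.resize(im[90:210,150:406],(640,300))[:,:,::-1],cv2.resize(im2[190:310,200:456],(640,300))[:,:,::-1]]))
E
```

```text
time: 7.25
eef_pos: [0.6392, 0.0491, 0.1123]
eef_rot: [[-0.966, 0.258, -0.003], [0.258, 0.966, 0.0], [0.003, -0.001, -1.0]]
force: [1.1, -0.2, 0.3]
grip_width: 0.077
gripper_force: 0.0
[ 0.42  0.58 -0.79  1.52  0.43  1.22  0.88] [0.63918648 0.04914068 0.11233962]
```

View pics/p2.png

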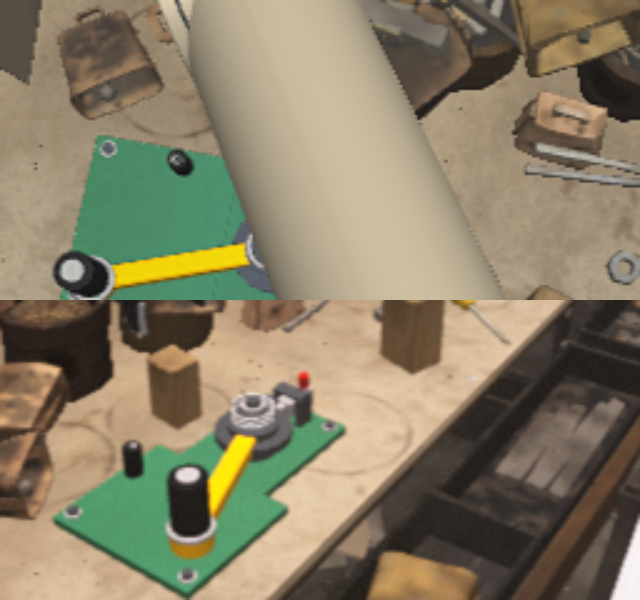

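The chock stands free upright on the bench in scene panel (175,385), and the fingers are away. The arm is still at rest. The bell in the top panel at (110,70) is near the roller's final place, so I check its height and position.

```bash
python3 - <<'E'
from h import *
T=np.load("T1.npy")
print(tri([ray("wrist",(410,230),T),ray("top",(184,137))])*1000,tri([ray("wrist",(350,270),T),ray("top",(214,125))])*1000)
o=get_obs()
print(np.round(np.array([492.5,238.5])-o["eef_pos"][:2]*1000,1), np.degrees(np.arctan2(o["eef_rot"][1,1],o["eef_rot"][0,1])))
p=np.array([526.4,72.0])
for q in np.arange(0,.81,.1):
    a=.35-q+np.radians(-8.72); print(round(q,2),np.round(170*np.array([-np.sin(a),np.cos(a)])-170*np.array([-np.sin(.35-.1522),np.cos(.35-.1522)]),1))
E
```

```text
[663.63026384 274.07257788  -9.74187127] [693.61551686 197.92000609  -3.39728175]
[-150.8  188. ] 75.04506976152159
0.0 [-0. -0.]
0.1 [16.8  2.5]
0.2 [33.8  3.3]
0.3 [50.7  2.4]
0.4 [67.5 -0.1]
0.5 [84.  -4.4]
0.6 [100.  -10.3]
0.7 [115.2 -17.7]
0.8 [129.7 -26.6]
```

```bash
python3 -m creep '[{"translation":[0,0,40],"twist":0,"gripper":0.9},{"translation":[0,0,70],"twist":-8,"gripper":0.9},{"translation":[-25,31,70],"twist":-16,"gripper":0.9},{"translation":[-50,62,70],"twist":-24,"gripper":0.9},{"translation":[-75,93,70],"twist":-32,"gripper":0.9},{"translation":[-100,124,70],"twist":-40,"gripper":0.9},{"translation":[-125,155,70],"twist":-48,"gripper":0.9},{"translation":[-143,178,70],"twist":-56,"gripper":0.9},{"translation":[-149,186,70],"twist":-64,"gripper":0.9},{"translation":[-151,188,70],"twist":-64,"gripper":0.9}]'
python3 - <<'E'
from h import *
o=get_obs();im=read_camera("wrist");T=tool(o)
print(o["eef_pos"],proj("wrist",np.array([.4925,.2385,.1]),T))
cv2.imwrite("pics/w2.png",im[:,:,::-1])
E
```

```text
time: 8.35
eef_pos: [0.4884, 0.2391, 0.1834]
eef_rot: [[-0.192, 0.981, 0.001], [0.981, 0.192, 0.0], [0.0, 0.001, -1.0]]
force: [0.6, -0.6, 1.1]
grip_width: 0.077
gripper_force: 0.0
[0.48839472 0.23911746 0.18341178] [326.13690845 210.0961569 ]
```

View pics/w2.png

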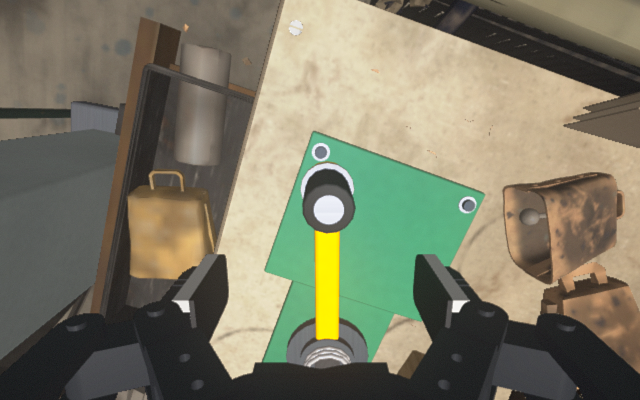

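The wrist view shows the roller top at (328,209), against a predicted (326,210), so the measurement holds. Descend and grip.

```bash
python3 -m creep '[{"translation":[2,0,-30],"twist":0,"gripper":0.9},{"translation":[3,0,-60],"twist":0,"gripper":0.9},{"translation":[3,0,-90],"twist":0,"gripper":0.9},{"translation":[3,0,-110],"twist":0,"gripper":0.9},{"translation":[3,0,-120],"twist":0,"gripper":0.9},{"translation":[3,0,-120],"twist":0,"gripper":0.9},{"translation":[3,0,-120],"twist":0,"gripper":0.6},{"translation":[3,0,-120],"twist":0,"gripper":0.3},{"translation":[3,0,-120],"twist":0,"gripper":0.2},{"translation":[3,0,-120],"twist":0,"gripper":0.2}]'
python3 -m creep '[{"translation":[0,0,0],"twist":0,"gripper":0.2},{"translation":[0,0,0],"twist":0,"gripper":0.2},{"translation":[0,0,0],"twist":0,"gripper":0.2},{"translation":[0,0,0],"twist":0,"gripper":0.2},{"translation":[0,0,0],"twist":0,"gripper":0.2},{"translation":[0,0,0],"twist":0,"gripper":0.2},{"translation":[0,0,0],"twist":0,"gripper":0.2},{"translation":[0,0,0],"twist":0,"gripper":0.2},{"translation":[0,0,0],"twist":0,"gripper":0.2},{"translation":[0,0,0],"twist":0,"gripper":0.2}]'
```

```text
time: 9.4
eef_pos: [0.4941, 0.2379, 0.0639]
eef_rot: [[-0.191, 0.982, 0.004], [0.982, 0.191, 0.001], [0.001, 0.004, -1.0]]
force: [4.5, 0.6, 4.3]
grip_width: 0.0347
gripper_force: 60.0
time: 10.4
eef_pos: [0.4941, 0.2379, 0.0639]
eef_rot: [[-0.191, 0.982, 0.004], [0.982, 0.191, 0.001], [0.001, 0.004, -1.0]]
force: [3.3, -0.1, 6.3]
grip_width: 0.0349
gripper_force: 60.1
```

Gripped. Swing along the arc to q≈0.4, turning clockwise with the arm.

```bash
python3 -m creep '[{"translation":[7,1,0],"twist":-2.3,"gripper":0.2},{"translation":[13,2,0],"twist":-4.6,"gripper":0.2},{"translation":[20,3,0],"twist":-6.9,"gripper":0.2},{"translation":[27,3,0],"twist":-9.2,"gripper":0.2},{"translation":[34,3.3,0],"twist":-11.5,"gripper":0.2},{"translation":[40.5,3,0],"twist":-13.7,"gripper":0.2},{"translation":[47,2.6,0],"twist":-16,"gripper":0.2},{"translation":[54,2,0],"twist":-18.3,"gripper":0.2},{"translation":[61,1,0],"twist":-20.6,"gripper":0.2},{"translation":[67.5,0,0],"twist":-22.9,"gripper":0.2}]'
```

```text
time: 11.4
eef_pos: [0.5583, 0.2384, 0.0637]
eef_rot: [[0.203, 0.979, -0.002], [0.979, -0.203, -0.001], [-0.001, -0.002, -1.0]]
force: [-14.4, -3.5, 18.9]
grip_width: 0.0347
gripper_force: 61.6
```

```bash
python3 -m creep '[{"translation":[7,-1.5,0],"twist":-2.3,"gripper":0.2},{"translation":[13,-3.2,1],"twist":-4.6,"gripper":0.2},{"translation":[20,-5.5,1],"twist":-6.9,"gripper":0.2},{"translation":[26,-7.7,1],"twist":-9.2,"gripper":0.2},{"translation":[32.5,-10.2,1],"twist":-11.5,"gripper":0.2},{"translation":[39,-13.2,1],"twist":-13.7,"gripper":0.2},{"translation":[45,-16,1],"twist":-16,"gripper":0.2},{"translation":[50,-19,1],"twist":-18,"gripper":0.2},{"translation":[55,-22,1],"twist":-20,"gripper":0.2},{"translation":[59,-24.5,1],"twist":-21.5,"gripper":0.2}]'
python3 -m creep '[{"translation":[0,0,0],"twist":0,"gripper":0.2},{"translation":[0,0,0],"twist":0,"gripper":0.2},{"translation":[0,0,0],"twist":0,"gripper":0.2},{"translation":[0,0,0],"twist":0,"gripper":0.2},{"translation":[0,0,0],"twist":0,"gripper":0.2},{"translation":[0,0,0],"twist":0,"gripper":0.2},{"translation":[0,0,0],"twist":0,"gripper":0.2},{"translation":[0,0,0],"twist":0,"gripper":0.2},{"translation":[0,0,0],"twist":0,"gripper":0.2},{"translation":[0,0,0],"twist":0,"gripper":0.2}]'
python3 - <<'E'
from h import *
o=get_obs();im2=read_camera("scene");im=read_camera("wrist")
d=o["eef_pos"][:2]*1000-[526.4,72.0];print("q est",.35-.1522+np.arctan2(d[0],d[1]),np.linalg.norm(d),o["time"])
cv2.imwrite("pics/p3.png",np.vstack([im[:300,:,::-1],cv2.resize(im2[190:310,200:456],(640,300))[:,:,::-1]]))
E
```

```text
time: 12.4
eef_pos: [0.6165, 0.2158, 0.0638]
eef_rot: [[0.548, 0.837, -0.004], [0.837, -0.548, 0.002], [-0.0, -0.004, -1.0]]
force: [-22.5, 5.4, 11.9]
grip_width: 0.0345
gripper_force: 61.5
time: 13.4
eef_pos: [0.6157, 0.2159, 0.0638]
eef_rot: [[0.547, 0.837, -0.005], [0.837, -0.547, 0.002], [-0.001, -0.005, -1.0]]
force: [-13.5, 4.0, 10.2]
grip_width: 0.0348
gripper_force: 61.5
q est 0.7532904405371352 169.34590824306852 13.4
```

View pics/p3.png

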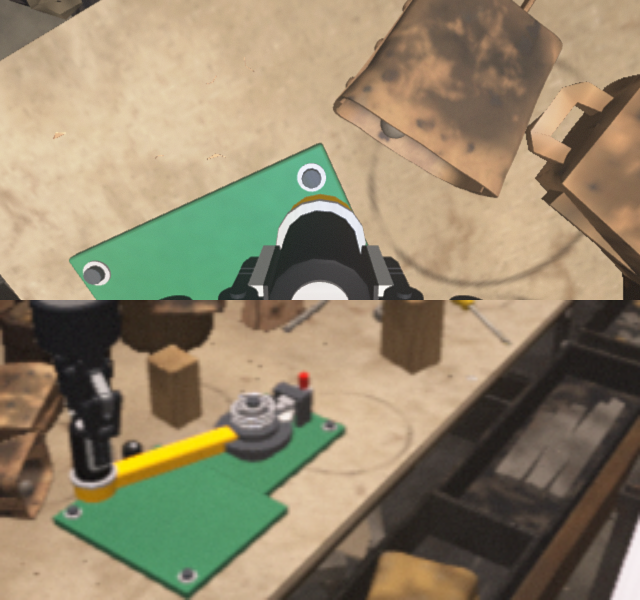

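The arm lies against the stop (scene panel (130,450)) with the roller gripped. My estimate is q≈0.75, with the tool pushing back about 13 N. The chock is still upright at (175,385). Handing in.

```bash
python3 -c "
from cell import *
print(job_done())"
```

```text
the job is handed in; nothing more can be done
None
```

The job is handed in with no verdict returned: the chock stands upright on the bare bench off the plate, the gripped roller holds the arm at its stop (estimated q ≈ 0.75, about 13 N) after 13.5 s of the 48 s, no move went near the bell, screwdriver or nut, and I inferred the pawl's click from the arm angle.

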